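Swing the cutting press head over the die

ROBOT

A 6-joint arm with a two-finger parallel gripper is mounted at the origin on the work surface. World frame = base frame: x ahead of the robot, y to its left, z up, the work surface at z = 0. Lengths are in m, angles in rad, forces in N, time in s.
With the tool pointing down it reaches from about 0.375 to 0.9 m from the base axis. Payload 3.1 kg.
Tool frame: the origin (TCP) lies at the very end of the fingers, on their centre line; the grasp point (between the pads) lies 19 mm behind it (bot.grasp_offset is the distance from the TCP to the grasp point, in m); z points along the fingers, y is the line along which they close (so a half turn about z gives the same grasp; the last joint's range is limited). The gripper opens to 85 mm and grips with 20 to 120 N. Pads are 22 mm wide; open, the fingers measure 114 mm over their backs; the gripper's body (76 mm by 85 mm) begins 54 mm behind the grasp point. The pads swing forward as they close: fully open they stand 13 mm farther back than shut.
Start: joints at [1.038, 0.527, 1.433, -0, 1.181, -0.178], TCP at [0.216, 0.586, 0.208] pointing down, gripper open.
Joint ranges: [-3.08, 3.08], [-0.75, 2.2], [0.22, 2.44], [-1.43, 4.57], [0, 2.65], [-2.85, 2.85]. Speed limits (rad/s): [2.79, 2.79, 3.14, 3.14, 3.14, 3.14].

INTERFACE

Orientations are given as a unit quaternion [x, y, z, w].
In Python, from plant import bot gives the robot as it stands.
- The arm moves only by the tool play_rows, never from a script. Its argument "targets" is a list of rows, each an object of numbers: "x", "y", "z": the shift along the tool's x, y, z in units of 0.3 m (1.0 is 0.3 m); "ax", "ay", "az": the turn, a rotation vector about the tool's x, y, z in units of 180 degrees (1.0 is 180 degrees); "hand": the opening, from 0 (shut) to 1 (fully open). In form: [{"x": .., "y": .., "z": .., "ax": .., "ay": .., "az": .., "hand": ..}, ...]. A call has 1 to 20 rows; each row is the pose to reach, as a shift and turn from the pose commanded when the call began, along the tool's axes at that moment, turning the shorter way round; what a row does not reach only later rows make up. A row lasts 1/10 s, in which the tool goes at most 50 mm and 8.59 degrees, less where a joint would pass 70% of its speed; a pose out of reach is approached as far as the arm can. A call with a number of a shift or a turn outside -1 to 1 is refused whole. A call with a gripper value outside its range is refused whole. The fingers move at their own pace and stop on an object; "squeeze" is the grip in N (left out, the last holds). Time passes only in rows, so rows that repeat a pose let the fingers close. It gives the time, the measured TCP pose, the force, the opening and the grip force at its end, in the units of the state.
- bot.state(): the state, without advancing time (a new reading comes with each control period).
- bot.grab_frame(name): name is "scene" or "top" or "wrist"; returns the picture (480x640x3 uint8, red, green, blue); there is no depth.
- bot.camera_info(name): a dict with "fx", "fy", "cx", "cy" (pixels), "distortion" ([k1, k2, p1, p2, k3] as OpenCV has them; the pictures are not rectified), "world_from_camera" (4x4, takes a point from camera to world coordinates). Camera axes: x right, y down, z forward; pixel columns grow to the right and rows downward; lengths in m; the calibration is good to about 2 mm. A picture is of the moment at which its call begins: read the wrist's pose just before it. camera_info takes no time and is no camera call; for the wrist camera it gives the pose at the moment of the call.
- bot.sign_off(): hands the job in; it is judged then, once.
The state is a dict: "t": time; "joint_positions": joint angles; "dq": joint speeds; "joint_torque": joint torques, N m; "ee_pos": TCP position; "eef_rot": TCP orientation; "ft_force": force on the tool from outside, world axes, zero at the start; "wrist_torque": the same for the moment, N m; "finger_gap": finger opening in m; "grasp_force": force on a finger pad.
Only numpy, scipy, OpenCV 4.12 (cv2) and the standard library are available. Lean on these libraries where they do the work, as an engineer would, in place of code of your own. Each camera call takes 0.05 s, during which the arm holds its last target. There are 200 camera calls.

TASK

On the bench press, swing the heavy head round until its striking plate covers the whole ring-shaped cutting die, and leave it there, let go of and standing still by itself for a few seconds. It turns very freely and will not stop on its own: push and catch it gently with the fingertips against its upright sides, never leaning on its top cover, and do not let it run into an end stop. Leave the die and the tins where they are.

Things in the scene. Friction and masses are not known exactly. Their poses are not given: they have to be found in the camera images.
- head (a joint): swing angle of the heavy head about the column, rad. 0: along the press's -x (towards the robot); growing: anticlockwise from above, free end to the robot's right (-y). End stops at -1 and +1. Cast arm, nominal 12 kg (true 25% more or less), about 0.62 kg m2 about the column; bearing drag 0.03 N m s/rad (it coasts some 20 s) plus 0.002 N m dry friction.
- plate (a point): point under the head on its centre line, 310 mm from the column axis, 105 mm above the table; x along the head to the column, y square to its sides, z up. Head 140 mm wide (too wide to grip): flat parallel upright sides 70 mm off the centre line, 90 to 370 mm from the column axis, heights 105 to 175 mm; round nose ends at 440 mm. Its underside is the steel striking plate, as wide.
- press: the bench press; origin on the axis of its column (90 mm diameter, 267 mm high, at the far end) at table height; its x points away from the robot, turned by a small yaw. Green base 710 by 560 mm, 30 mm thick, reaching 470 mm to -x; white cutting pad with a sheet of card, top 53 mm above the table. The head's hub and cap round the column: 156 mm diameter, top 220 mm up.
- die: ring-shaped steel cutting die with a cross brace, 90 mm outer diameter, 32 mm high, loose, 0.35 kg; leave it in place. Origin: centre of its underside, on the card. The plate passes 20 mm above it. It lies 270 to 385 mm from the column axis, so the plate always reaches over it; centred, the plate overlaps it by 25 mm on either side.
- tin_tall: bystander: open tin, 76 mm diameter, 110 mm high, with cardboard inserts; origin under its centre; loose
- tin_low: bystander: open tin, 100 mm diameter, 75 mm high, with cardboard inserts; origin under its centre; loose
- tin_empty: bystander: open empty tin, 100 mm diameter, 118 mm high; origin under its centre; loose
- cover (a point): middle of the thin bare aluminium sheet that covers the whole top of the head's arm and nose, at its upper face, 181 mm above the table, 230 mm from the column axis; the sheet is 6 mm thick and set in 2 mm from the head's sides; not to be leaned on, by the gripper's knuckles either. Axes as for the plate.
There are look-alikes about, which are no part of the job. There is more than one size of the die; the job needs the smaller.

How it is judged:
By the outcome, as a careful person would: the job done as asked, in the order asked, and still so for the second after the job is handed in, with the robot touching nothing.
It also fails if it takes over 48 s, if anything falls off the work surface, if the arm or the gripper's body presses on something with over 40 N, if the wrist force passes 120 N, or if a joint passes its speed limit or range.

## Working session

There is one attempt and no reset: what is moved stays moved. The work goes in short steps, Python scripts to look and compute and a tool call to move; the robot and the scene stay as the last step left them, time stands still between calls to the robot, and variables do not carry over. Pictures are saved under pics/ and viewed, at most 10 in all, crops included, and the job is handed in when it is done.

Besides the shell and the picture viewer there is one more tool, called after ">>>" by a JSON object that holds its "op" and its "data", one argument or row to a line. play_rows: Moves the arm, as the interface text tells. Shifts and turns lie within -1 to 1; 1 stands for 0.3 m of shift or 180 degrees of turn. Its arguments: {"type":"object","properties":{"targets":{"type":"array"},"squeeze":{"type":"number"}},"required":["targets"]}

```bash
mkdir -p pics; python3 - <<'E'
from plant import bot
import cv2,numpy as np
np.set_printoptions(precision=4,suppress=True)
for n in ["top","scene"]:
    f=bot.grab_frame(n); cv2.imwrite(f"pics/{n}0.png",f[:,:,::-1])
    c=bot.camera_info(n); print(n,c)
s=bot.state();print(s)
E
```

```text
top {'fx': 461.6863260460929, 'fy': 461.6863260460929, 'cx': 314.4410066929546, 'cy': 241.2973851411643, 'distortion': array([-0.0836,  0.    ,  0.    ,  0.    ,  0.    ]), 'world_from_camera': array([[ 0.014 , -0.9976,  0.0684,  0.4457],
       [-0.9999, -0.0139,  0.0026, -0.0143],
       [-0.0016, -0.0684, -0.9977,  1.4725],
       [ 0.    ,  0.    ,  0.    ,  1.    ]])}
scene {'fx': 590.7843306367366, 'fy': 590.7843306367366, 'cx': 327.2259943907204, 'cy': 252.28016879344176, 'distortion': array([-0.1052,  0.    ,  0.    ,  0.    ,  0.    ]), 'world_from_camera': array([[ 0.7509,  0.4017, -0.5243,  1.2736],
       [ 0.6602, -0.4356,  0.6119, -0.892 ],
       [ 0.0174, -0.8056, -0.5923,  0.9645],
       [ 0.    ,  0.    ,  0.    ,  1.    ]])}
{'t': 0.1, 'joint_positions': array([ 1.0385,  0.5284,  1.4338, -0.    ,  1.1814, -0.1785]), 'dq': array([ 0.0002,  0.0003, -0.0018,  0.0023, -0.0018, -0.001 ]), 'joint_torque': array([ -0.0005, -44.3307, -17.8585,  -0.0002,   0.0039,   0.    ]), 'ee_pos': array([0.2161, 0.5857, 0.2066]), 'eef_rot': array([ 0.1759,  0.9844, -0.0009, -0.0003]), 'ft_force': array([ 0.6277, -0.9469,  0.2813]), 'wrist_torque': array([-0.0163,  0.0019,  0.0231]), 'grasp_force': 0.0, 'finger_gap': 0.08541075817071793}
```

View pics/top0.png

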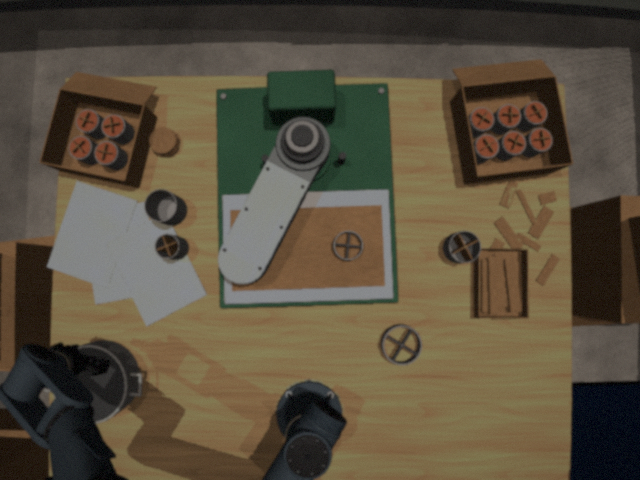

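View pics/scene0.png

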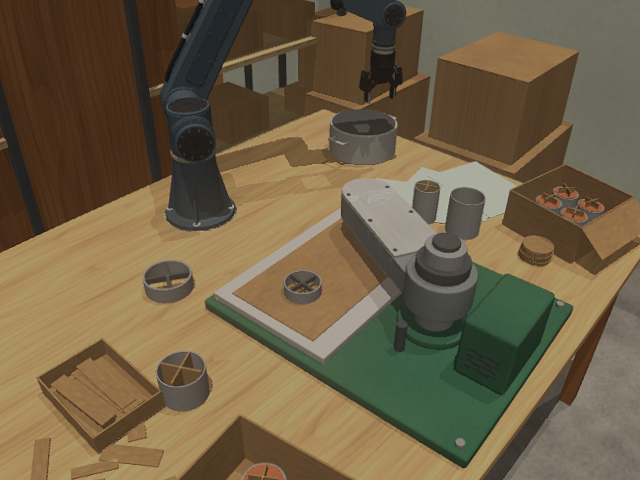

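The rings that could be the die are at top px (348,246), on the card on the press, and at (400,344), on the bare table and visibly bigger. The tins with cross inserts at (463,247) and (168,246) are not dies. The die should be the one at (348,246); I'll check its size and an enlarged crop.

```bash
cat > h.py <<'E'
import cv2,numpy as np
from plant import bot
np.set_printoptions(precision=4,suppress=True)
def KD(c): return np.array([[c['fx'],0,c['cx']],[0,c['fy'],c['cy']],[0,0,1.]]),np.array(c['distortion'])
C=bot.camera_info("top")
def back(px,z,c=C):
    K,D=KD(c);n=cv2.undistortPoints(np.array(px,float).reshape(-1,1,2),K,D)[:,0]
    T=c['world_from_camera'];d=np.c_[n,np.ones(len(n))]@T[:3,:3].T;o=T[:3,3]
    return o+d*((z-o[2])/d[:,2])[:,None]
def proj(P,c=C):
    K,D=KD(c);M=np.linalg.inv(c['world_from_camera'])
    return cv2.projectPoints(np.array(P,float).reshape(-1,1,3),cv2.Rodrigues(M[:3,:3])[0],M[:3,3],K,D)[0][:,0]
E
python3 - <<'E'
from h import *
im=cv2.imread("pics/top0.png")
for n,(x,y),zt in (("card",(348,246),.085),("table",(400,344),.032)):
    a=back([(x-18,y),(x+18,y),(x,y)],zt);print(n,a[2],"36px=",np.linalg.norm(a[0]-a[1]))
base=[(218,88),(389,85),(397,302),(222,307)]
print("base",back(base,.03)); print("hubtop",back([(304,143)],.22),"col",back([(301,136)],.267))
hsv=cv2.cvtColor(im,cv2.COLOR_BGR2HSV)
for p in [(265,210),(240,265),(285,205),(300,198),(350,198),(235,295),(304,165),(290,190),(225,215)]: print(p,hsv[p[1],p[0]])
cv2.imwrite("pics/crop.png",cv2.resize(im[80:370,200:490],None,fx=2.05,fy=2.05,interpolation=cv2.INTER_CUBIC))
E
```

```text
card [ 0.528  -0.1119  0.085 ] 36px= 0.10850215294758253
table [ 0.2289 -0.2803  0.032 ] 36px= 0.11228190032760306
base [[ 1.0395  0.3099  0.03  ]
 [ 1.0563 -0.2453  0.03  ]
 [ 0.3586 -0.2704  0.03  ]
 [ 0.3352  0.2748  0.03  ]]
hubtop [[0.8041 0.0217 0.22  ]] col [[0.8097 0.0287 0.267 ]]
(265, 210) [ 36   9 138]
(240, 265) [ 50   6 137]
(285, 205) [ 30   7 138]
(300, 198) [ 24  11 117]
(350, 198) [120   6 139]
(235, 295) [114   9 141]
(304, 165) [40 18 84]
(290, 190) [ 40  11 137]
(225, 215) [105   7 138]
```

View pics/crop.png

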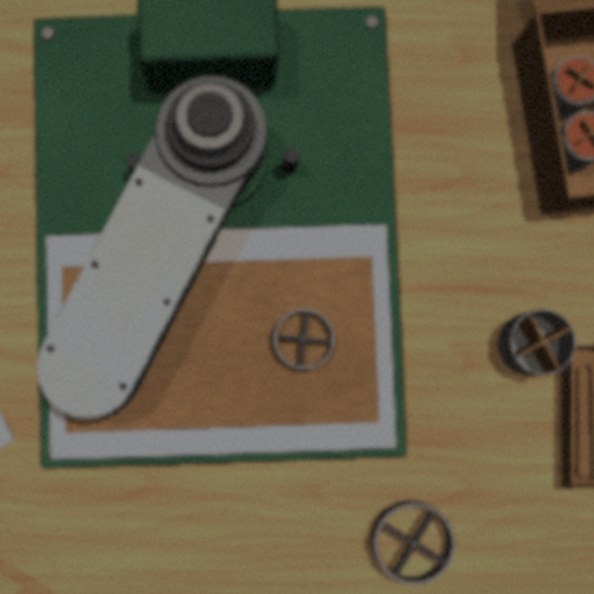

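The crop shows the ring on the card at crop (303,340), about 31 px across, or 94 mm. That matches the 90 mm die. The ring on the table at crop (411,541) is about 41 px, or 126 mm, so it is the larger look-alike. The head's cover is the light bar from the hub to the nose at crop (85,400).

```bash
cat >> h.py <<'E'
COL=np.array([.809,.025]); YAW=.039
def poly(th,col):
    # head frame: u outward from column, v square
    a=YAW+np.pi+th; u=np.array([np.cos(a),np.sin(a)]); v=np.array([-u[1],u[0]])
    q=[(.15,-.068)]+[(.37+.068*np.cos(t),.068*np.sin(t)) for t in np.linspace(-np.pi/2,np.pi/2,15)]+[(.15,.068)]
    return np.array([[*(col+u*i+v*j),.181] for i,j in q])
def mask(im):
    b=cv2.GaussianBlur(im,(0,0),1.5).astype(int); h=cv2.cvtColor(b.astype(np.uint8),cv2.COLOR_BGR2HSV).astype(int)
    m=((h[...,1]<40)&(h[...,2]>115)&(b[...,2]>=b[...,0])).astype(np.float32)
    r=np.zeros_like(m); r[100:320,205:420]=1
    return m*r
def score(m,th,col=COL):
    p=np.zeros(m.shape,np.float32); cv2.fillPoly(p,[np.round(proj(poly(th,col))*16).astype(np.int32)],1,shift=4)
    return float(((m-.5)*p).sum())
def angle(im,lo=-1,hi=1,col=COL):
    m=mask(im); g=np.arange(lo,hi,.01); s=[score(m,t,col) for t in g]; t0=g[int(np.argmax(s))]
    g=np.arange(t0-.03,t0+.03,.001); s=np.array([score(m,t,col) for t in g])
    k=g[s>s.max()-.01*abs(s.max())]; return k.mean(),s.max()
E
python3 - <<'E'
from h import *
im=cv2.imread("pics/top0.png")
c=np.array([(139,182),(95,264),(51,349),(210,218),(167,301),(123,386)])/2.05+[200,80]
w=back(c,.181)[:,:2]; m=(w[:3]+w[3:])/2; print("mid",m,"width",np.linalg.norm(w[:3]-w[3:],axis=1))
d=m[2]-m[0]; d/=np.linalg.norm(d); n=np.array([-d[1],d[0]])
print("heading from -x",np.arctan2(d[1],d[0])-np.pi-YAW,"line offset of COL",(COL-m[1])@n,"along",(m-COL)@d)
tip=back([np.array([72,417])/2.05+[200,80]],.181)[0,:2];print("nose",(tip-COL)@d)
b=[]
for f in (np.array([0,0]),np.array([.005,0]),np.array([-.005,0]),np.array([0,.005]),np.array([0,-.005])): print(COL+f,angle(im,col=COL+f))
P=back([(347.8,245.9)],.085)[0,:2]; r=P-COL; print("die",P,"r",np.hypot(*r),"th",(np.arctan2(r[1],r[0])-np.pi-YAW+np.pi)%(2*np.pi)-np.pi)
# fresh frame: is it still?
f=bot.grab_frame("top")[:,:,::-1].copy(); print(angle(f)); print(bot.state()['t'])
E
```

```text
mid [[0.7143 0.0749]
 [0.5986 0.1325]
 [0.4809 0.1903]] width [0.1109 0.1121 0.1115]
heading from -x -0.4983188395372225 line offset of COL 0.0031056078488612636 along [0.107  0.2362 0.3674]
nose 0.4365409029630843
[0.809 0.025] (np.float64(-0.5246666666666662), np.float64(650.5))
[0.814 0.025] (np.float64(-0.5129999999999996), np.float64(738.5))
[0.804 0.025] (np.float64(-0.5309999999999996), np.float64(578.0))
[0.809 0.03 ] (np.float64(-0.5084999999999996), np.float64(639.5))
[0.809 0.02 ] (np.float64(-0.5349999999999996), np.float64(686.0))
die [ 0.5283 -0.1113] r 0.31207174616188504 th 0.4130925709207993
(np.float64(-0.5246666666666662), np.float64(652.5))
0.15
```

```bash
python3 - <<'E'
import re
s=open('h.py').read()
s=s.replace("COL=np.array([.809,.025])","COL=np.array([.8104,.0278])").replace("GaussianBlur(im,(0,0),1.5)","GaussianBlur(im,(0,0),2)").replace("(b[...,2]>=b[...,0])","(b[...,2]>=b[...,0]-1)")
open('h.py','w').write(s)
E
python3 - <<'E'
from h import *
im=cv2.imread("pics/top0.png"); b=cv2.GaussianBlur(im,(0,0),2).astype(int)
for th in (-.5,):
    p=np.zeros(im.shape[:2],np.uint8); cv2.fillPoly(p,[np.round(proj(poly(th,COL))).astype(np.int32)],1)
    d=(b[...,2]-b[...,0])[p>0]; print("cover r-b",np.percentile(d,[5,25,50,75,95]),"V",np.percentile(b.max(2)[p>0],[5,50,95]),p.sum(),mask(im)[p>0].mean())
d=(b[...,2]-b[...,0])[195:202,330:380]; print("pad",np.percentile(d,[5,50,95]))
print(angle(im)); P=np.array([.5283,-.1113]);r=P-COL; print(np.hypot(*r),np.arctan2(-r[1],-r[0])-YAW)
print("hub px pred",proj([[*COL,.22],[*COL,.267]]))
E
```

```text
cover r-b [-3. -1.  1.  3.  5.] V [111. 137. 138.] 4765 0.7236096
pad [-5. -4. -3.]
(np.float64(-0.5159999999999996), np.float64(1109.0))
0.3145301575366025 0.41910237933284883
hub px pred [[301.8436 140.7433]
 [301.339  135.743 ]]
```

```bash
python3 - <<'E'
s=open('h.py').read()
s=s.replace("&(b[...,2]>=b[...,0]-1)","").replace(">115)",">100)")
open('h.py','w').write(s)
E
cat >> h.py <<'E'
from scipy.spatial.transform import Rotation as R
def pose(th,side,gap,r=.30,z=.135):
    """TCP pose beside the head: side -1 = robot's left (push), +1 = right (catch); pad half width 11 mm"""
    a=YAW+np.pi+th; u=np.array([np.cos(a),np.sin(a)]); v=np.array([-u[1],u[0]])
    p=COL+u*r+side*v*(.081+gap); y=-np.r_[u,0]; zz=np.array([0,0,-1.])
    return np.r_[p,z],R.from_matrix(np.c_[np.cross(y,zz),y,zz])
def load():
    d=np.load('cmd.npy'); return d[:3],R.from_quat(d[3:])
def save(p,q): np.save('cmd.npy',np.r_[p,q.as_quat()])
def row(p,q):
    p0,q0=load(); return np.round(np.r_[q0.inv().apply(p-p0)/.3,(q0.inv()*q).as_rotvec()/np.pi],3)
def done(*r):   # last row that was sent: x,y,z,ax,ay,az
    p0,q0=load(); r=np.array(r,float); save(p0+q0.apply(r[:3]*.3),q0*R.from_rotvec(r[3:]*np.pi))
E
python3 - <<'E'
from h import *
im=cv2.imread("pics/top0.png"); print(angle(im))
s=bot.state(); save(np.array([.216,.586,.208]),R.from_quat(s['eef_rot']))
for g,z in ((.04,.208),(.04,.135),(.015,.135)):
    p,q=pose(-.5,-1,g,z=z); print(p,row(p,q))
for n,px,z in (("empty",(165,208),.118),("low?",(168,246),.1),("r",(463,247),.09)): print(n,back([px],z))
E
```

```text
(np.float64(-0.5114999999999996), np.float64(2277.5))
[0.5955 0.2696 0.208 ] [-1.552 -0.551  0.    -0.     0.     0.534]
[0.5955 0.2696 0.135 ] [-1.552 -0.551  0.244 -0.     0.     0.534]
[0.5844 0.2472 0.135 ] [-1.543 -0.633  0.244 -0.     0.     0.534]
empty [[0.6319 0.4367 0.118 ]]
low? [[0.5194 0.4291 0.1   ]]
r [[ 0.5294 -0.4601  0.09  ]]
```

>>> {"op": "play_rows", "data": {
  "targets": [
    {"x": -0.9,"y": -0.3,"z": -0.1,"az": 0.3,"hand": 0},
    {"x": -0.9,"y": -0.3,"z": -0.1,"az": 0.3,"hand": 0},
    {"x": -0.9,"y": -0.3,"z": -0.1,"az": 0.3,"hand": 0},
    {"x": -0.9,"y": -0.3,"z": -0.1,"az": 0.3,"hand": 0},
    {"x": -0.9,"y": -0.3,"z": -0.1,"az": 0.3,"hand": 0},
    {"x": -0.9,"y": -0.3,"z": -0.1,"az": 0.3,"hand": 0},
    {"x": -0.9,"y": -0.3,"z": -0.1,"az": 0.3,"hand": 0},
    {"x": -0.9,"y": -0.3,"z": -0.1,"az": 0.3,"hand": 0}
  ]
}}

```text
validation failed for argument at $.ta...
```

```bash
python3 - <<'E'
from h import *
done(-.9,-.3,-.1,0,0,.3); s=bot.state(); p0,q0=load(); print(s['t'],s['ee_pos']-p0,(R.from_quat(s['eef_rot']).inv()*q0).magnitude(),s['finger_gap'])
for g,z in ((.06,.208),(.04,.135),(.015,.135)):
    p,q=pose(-.5,-1,g,z=z); print(p,row(p,q))
E
```

```text
0.15 [-0.2219  0.1777 -0.0313] 0.9424777960769378 0.08541496850459097
[0.6044 0.2875 0.208 ] [-0.537  0.425  0.1   -0.     0.     0.234]
[0.5955 0.2696 0.135 ] [-0.586  0.38   0.344 -0.     0.     0.234]
[0.5844 0.2472 0.135 ] [-0.648  0.324  0.344 -0.     0.     0.234]
```

>>> {"op": "play_rows", "data": {
  "targets": [
    {"x": -0.9,"y": -0.3,"z": -0.1,"ax": 0.0,"ay": 0.0,"az": 0.3,"hand": 0.0},
    {"x": -0.9,"y": -0.3,"z": -0.1,"ax": 0.0,"ay": 0.0,"az": 0.3,"hand": 0.0},
    {"x": -0.9,"y": -0.3,"z": -0.1,"ax": 0.0,"ay": 0.0,"az": 0.3,"hand": 0.0},
    {"x": -0.9,"y": -0.3,"z": -0.1,"ax": 0.0,"ay": 0.0,"az": 0.3,"hand": 0.0},
    {"x": -0.9,"y": -0.3,"z": -0.1,"ax": 0.0,"ay": 0.0,"az": 0.3,"hand": 0.0},
    {"x": -0.9,"y": -0.3,"z": -0.1,"ax": 0.0,"ay": 0.0,"az": 0.3,"hand": 0.0},
    {"x": -0.9,"y": -0.3,"z": -0.1,"ax": 0.0,"ay": 0.0,"az": 0.3,"hand": 0.0},
    {"x": -0.9,"y": -0.3,"z": -0.1,"ax": 0.0,"ay": 0.0,"az": 0.3,"hand": 0.0}
  ]
}}

```text
t: 0.95
ee_pos: [0.4395, 0.4072, 0.2372]
eef_rot: [0.605, 0.796, -0.0, -0.0]
ft_force: [-0.2, 0.5, -0.6]
finger_gap: -0.0002
grasp_force: 0.0
```

>>> {"op": "play_rows", "data": {
  "targets": [
    {"x": -0.54,"y": 0.42,"z": 0.1,"ax": 0.0,"ay": 0.0,"az": 0.234,"hand": 0.0},
    {"x": -0.54,"y": 0.42,"z": 0.1,"ax": 0.0,"ay": 0.0,"az": 0.234,"hand": 0.0},
    {"x": -0.54,"y": 0.42,"z": 0.1,"ax": 0.0,"ay": 0.0,"az": 0.234,"hand": 0.0},
    {"x": -0.54,"y": 0.42,"z": 0.1,"ax": 0.0,"ay": 0.0,"az": 0.234,"hand": 0.0},
    {"x": -0.54,"y": 0.42,"z": 0.1,"ax": 0.0,"ay": 0.0,"az": 0.234,"hand": 0.0},
    {"x": -0.586,"y": 0.38,"z": 0.25,"ax": 0.0,"ay": 0.0,"az": 0.234,"hand": 0.0},
    {"x": -0.586,"y": 0.38,"z": 0.344,"ax": 0.0,"ay": 0.0,"az": 0.234,"hand": 0.0},
    {"x": -0.586,"y": 0.38,"z": 0.344,"ax": 0.0,"ay": 0.0,"az": 0.234,"hand": 0.0}
  ]
}}

```text
t: 1.75
ee_pos: [0.5914, 0.2693, 0.1293]
eef_rot: [0.849, 0.528, -0.005, -0.002]
ft_force: [-1.0, -0.5, -1.0]
finger_gap: -0.0001
grasp_force: 0.0
```

```bash
python3 - <<'E'
from h import *
done(-.586,.38,.344,0,0,.234); f=bot.grab_frame("top")[:,:,::-1].copy(); cv2.imwrite("pics/a.png",f);print(angle(f))
s=bot.state(); p0,q0=load(); print(s['t'],s['ee_pos'],s['ee_pos']-p0,(R.from_quat(s['eef_rot']).inv()*q0).magnitude(),s['ft_force'])
# push: 0.6 s approach, then accelerate to w=0.1 rad/s
th=-.5;w=0;g=.04
rows=[]
for k in range(60):
    if g>0: g=max(0,g-.006)   # 60 mm/s? slowed near contact below
    else: w=min(.1,w+.01); th+=w*.1
    rows.append((round(th,3),round(g,3),row(*pose(th,-1,g))))
for k in range(0,60,2): print(k,rows[k])
E
python3 -c "
import cv2;im=cv2.imread('pics/a.png');cv2.imwrite('pics/a2.png',cv2.resize(im[80:330,170:420],None,fx=2.2,fy=2.2,interpolation=2))"
```

```text
(np.float64(-0.5044999999999996), np.float64(2149.5))
1.8 [0.5937 0.2703 0.1321] [-0.0017  0.0007 -0.0028] 0.005102976299725686 [-0.5312  0.4256  0.3463]
0 (-0.5, 0.034, array([-0.02 ,  0.   , -0.   , -0.   ,  0.001,  0.   ]))
2 (-0.5, 0.022, array([-0.06 ,  0.   , -0.   , -0.   ,  0.001,  0.   ]))
4 (-0.5, 0.01, array([-0.1  ,  0.   , -0.   , -0.   ,  0.001,  0.   ]))
6 (-0.5, 0, array([-0.133,  0.   ,  0.   , -0.   ,  0.001,  0.   ]))
8 (-0.497, 0, array([-0.136, -0.001,  0.   , -0.   ,  0.001, -0.001]))
10 (-0.49, 0, array([-0.143, -0.002,  0.   , -0.   ,  0.001, -0.003]))
12 (-0.479, 0, array([-0.154, -0.005,  0.   , -0.   ,  0.001, -0.007]))
14 (-0.464, 0, array([-0.169, -0.009,  0.   , -0.   ,  0.001, -0.011]))
16 (-0.445, 0, array([-0.189, -0.013,  0.   , -0.   ,  0.001, -0.017]))
18 (-0.425, 0, array([-0.209, -0.017,  0.   , -0.   ,  0.001, -0.024]))
20 (-0.405, 0, array([-0.229, -0.021,  0.   , -0.   ,  0.001, -0.03 ]))
22 (-0.385, 0, array([-0.25 , -0.024,  0.   , -0.   ,  0.001, -0.036]))
24 (-0.365, 0, array([-0.27 , -0.027,  0.   , -0.   ,  0.001, -0.043]))
26 (-0.345, 0
[... 510 characters left out ...]
y([-0.436, -0.035,  0.001, -0.   ,  0.001, -0.094]))
42 (-0.185, 0, array([-0.456, -0.034,  0.001, -0.   ,  0.001, -0.1  ]))
44 (-0.165, 0, array([-0.477, -0.033,  0.001, -0.   ,  0.001, -0.107]))
46 (-0.145, 0, array([-0.498, -0.031,  0.001, -0.   ,  0.001, -0.113]))
48 (-0.125, 0, array([-0.518, -0.029,  0.001, -0.   ,  0.001, -0.119]))
50 (-0.105, 0, array([-0.539, -0.027,  0.001, -0.   ,  0.001, -0.126]))
52 (-0.085, 0, array([-0.559, -0.024,  0.001, -0.   ,  0.001, -0.132]))
54 (-0.065, 0, array([-0.58 , -0.021,  0.001, -0.   ,  0.001, -0.138]))
56 (-0.045, 0, array([-0.6  , -0.017,  0.001, -0.   ,  0.001, -0.145]))
58 (-0.025, 0, array([-0.62 , -0.013,  0.001, -0.   ,  0.   , -0.151]))
```

View pics/a2.png

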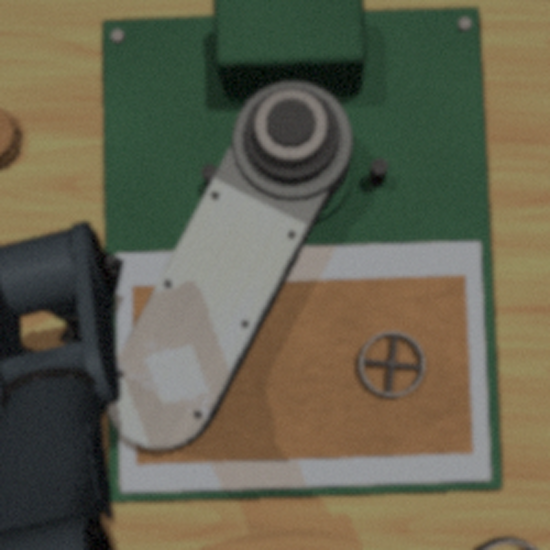

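The view shows the gripper at crop (110,270), standing clear to the left of the head. The head has not moved, and the die is at crop (392,364). Next I start the gentle push.

>>> {"op": "play_rows", "data": {
  "targets": [
    {"x": -0.05,"y": 0.0,"z": 0.0,"ax": 0.0,"ay": 0.0,"az": 0.0,"hand": 0.0},
    {"x": -0.09,"y": 0.0,"z": 0.0,"ax": 0.0,"ay": 0.0,"az": 0.0,"hand": 0.0},
    {"x": -0.115,"y": 0.0,"z": 0.0,"ax": 0.0,"ay": 0.0,"az": 0.0,"hand": 0.0},
    {"x": -0.125,"y": 0.0,"z": 0.0,"ax": 0.0,"ay": 0.0,"az": 0.0,"hand": 0.0},
    {"x": -0.133,"y": 0.0,"z": 0.0,"ax": 0.0,"ay": 0.0,"az": 0.0,"hand": 0.0},
    {"x": -0.137,"y": -0.001,"z": 0.0,"ax": 0.0,"ay": 0.0,"az": -0.001,"hand": 0.0},
    {"x": -0.141,"y": -0.002,"z": 0.0,"ax": 0.0,"ay": 0.0,"az": -0.002,"hand": 0.0},
    {"x": -0.147,"y": -0.003,"z": 0.0,"ax": 0.0,"ay": 0.0,"az": -0.004,"hand": 0.0},
    {"x": -0.154,"y": -0.005,"z": 0.0,"ax": 0.0,"ay": 0.0,"az": -0.007,"hand": 0.0},
    {"x": -0.162,"y": -0.007,"z": 0.0,"ax": 0.0,"ay": 0.0,"az": -0.009,"hand": 0.0},
    {"x": -0.171,"y": -0.009,"z": 0.0,"ax": 0.0,"ay": 0.0,"az": -0.012,"hand": 0.0},
    {"x": -0.181,"y": -0.011,"z": 0.0,"ax": 0.0,"ay": 0.0,"az": -0.015,"hand": 0.0},
    {"x": -0.191,"y": -0.013,"z": 0.0,"ax": 0.0,"ay": 0.0,"az": -0.018,"hand": 0.0},
    {"x": -0.201,"y": -0.015,"z": 0.0,"ax": 0.0,"ay": 0.0,"az": -0.021,"hand": 0.0},
    {"x": -0.211,"y": -0.017,"z": 0.0,"ax": 0.0,"ay": 0.0,"az": -0.024,"hand": 0.0},
    {"x": -0.221,"y": -0.019,"z": 0.0,"ax": 0.0,"ay": 0.0,"az": -0.027,"hand": 0.0},
    {"x": -0.231,"y": -0.021,"z": 0.0,"ax": 0.0,"ay": 0.0,"az": -0.03,"hand": 0.0},
    {"x": -0.241,"y": -0.022,"z": 0.0,"ax": 0.0,"ay": 0.0,"az": -0.033,"hand": 0.0},
    {"x": -0.251,"y": -0.024,"z": 0.0,"ax": 0.0,"ay": 0.0,"az": -0.036,"hand": 0.0},
    {"x": -0.261,"y": -0.025,"z": 0.0,"ax": 0.0,"ay": 0.0,"az": -0.04,"hand": 0.0}
  ]
}}

```text
t: 3.8
ee_pos: [0.5543, 0.203, 0.1343]
eef_rot: [0.815, 0.58, -0.0, -0.0]
ft_force: [0.3, 0.1, -0.1]
finger_gap: -0.0001
grasp_force: 0.0
```

```bash
python3 - <<'E'
from h import *
done(-.261,-.025,0,0,0,-.04); f=bot.grab_frame("top")[:,:,::-1].copy(); s=bot.state(); cv2.imwrite("pics/b.png",f);print(angle(f))
p0,q0=load(); print(s['t'],s['ee_pos'],s['ee_pos']-p0,s['ft_force'])
w=.1
for k in range(1,21): print(k,row(*pose(-.374+w*.1*k,-1,0)))
E
```

```text
(np.float64(-0.3566666666666661), np.float64(1751.5))
3.85 [0.5539 0.2026 0.1342] [-0.     -0.0002 -0.0008] [-0.4267 -0.0023  1.022 ]
1 [-0.01  -0.003  0.    -0.     0.001 -0.003]
2 [-0.02  -0.006  0.    -0.     0.001 -0.006]
3 [-0.03  -0.008  0.    -0.     0.001 -0.01 ]
4 [-0.04  -0.011  0.    -0.     0.001 -0.013]
5 [-0.05  -0.013  0.    -0.     0.001 -0.016]
6 [-0.06  -0.015  0.    -0.     0.001 -0.019]
7 [-0.07  -0.017  0.    -0.     0.001 -0.022]
8 [-0.081 -0.019  0.    -0.     0.001 -0.025]
9 [-0.091 -0.021  0.    -0.     0.001 -0.029]
10 [-0.101 -0.023  0.    -0.     0.001 -0.032]
11 [-0.111 -0.024  0.    -0.     0.001 -0.035]
12 [-0.122 -0.026  0.    -0.     0.001 -0.038]
13 [-0.132 -0.027  0.    -0.     0.001 -0.041]
14 [-0.142 -0.029  0.    -0.     0.001 -0.045]
15 [-0.152 -0.03   0.    -0.     0.001 -0.048]
16 [-0.163 -0.031  0.    -0.     0.    -0.051]
17 [-0.173 -0.032  0.001 -0.     0.    -0.054]
18 [-0.183 -0.033  0.001 -0.     0.    -0.057]
19 [-0.194 -0.034  0.001 -0.     0.    -0.06 ]
20 [-0.204 -0.034  0.001 -0.     0.    -0.064]
```

```bash
python3 - <<'E'
from h import *
for th,s,g,z in ((-.374,-1,.015,.2),(-.374,-1,.03,.24),(.1,1,.05,.24),(.3,1,.03,.24)): 
    p,q=pose(th,s,g,z=z);print(p,row(p,q))
E
```

```text
[0.5586 0.2171 0.2   ] [ 0.05  -0.001 -0.217 -0.     0.001  0.   ]
[0.5636 0.2313 0.24  ] [ 0.1   -0.001 -0.35  -0.     0.001  0.   ]
[ 0.5314 -0.1435  0.24  ] [-1.115  0.309 -0.348 -0.     0.    -0.151]
[ 0.5644 -0.1766  0.24  ] [-1.184  0.449 -0.348 -0.     0.    -0.215]
```

>>> {"op": "play_rows", "data": {
  "targets": [
    {"x": 0.04,"y": 0.0,"z": -0.1,"ax": 0.0,"ay": 0.0,"az": 0.0,"hand": 0.0},
    {"x": 0.08,"y": 0.0,"z": -0.24,"ax": 0.0,"ay": 0.0,"az": 0.0,"hand": 0.0},
    {"x": 0.06,"y": 0.0,"z": -0.35,"ax": 0.0,"ay": 0.0,"az": 0.0,"hand": 0.0},
    {"x": -0.1,"y": 0.06,"z": -0.36,"ax": 0.0,"ay": 0.0,"az": -0.03,"hand": 0.0},
    {"x": -0.25,"y": 0.1,"z": -0.36,"ax": 0.0,"ay": 0.0,"az": -0.06,"hand": 0.0},
    {"x": -0.4,"y": 0.15,"z": -0.36,"ax": 0.0,"ay": 0.0,"az": -0.09,"hand": 0.0},
    {"x": -0.55,"y": 0.2,"z": -0.36,"ax": 0.0,"ay": 0.0,"az": -0.12,"hand": 0.0},
    {"x": -0.7,"y": 0.25,"z": -0.36,"ax": 0.0,"ay": 0.0,"az": -0.15,"hand": 0.0},
    {"x": -0.85,"y": 0.3,"z": -0.36,"ax": 0.0,"ay": 0.0,"az": -0.18,"hand": 0.0},
    {"x": -1.0,"y": 0.4,"z": -0.36,"ax": 0.0,"ay": 0.0,"az": -0.2,"hand": 0.0},
    {"x": -1.0,"y": 0.4,"z": -0.36,"ax": 0.0,"ay": 0.0,"az": -0.2,"hand": 0.0}
  ]
}}

```text
t: 4.95
ee_pos: [0.5708, -0.1259, 0.2426]
eef_rot: [0.598, 0.801, -0.0, 0.002]
ft_force: [-0.6, -0.1, -0.2]
finger_gap: 0.0001
grasp_force: 0.0
```

```bash
python3 - <<'E'
from h import *
done(-1,.4,-.36,0,0,-.2)
for i in range(3):
    t=bot.state()['t'];f=bot.grab_frame("top")[:,:,::-1].copy();print(t,angle(f))
cv2.imwrite("pics/c.png",f)
s=bot.state();p0,q0=load(); print(s['t'],s['ee_pos'],s['ee_pos']-p0)
for th,g,z in ((.3,.03,.24),(.3,.03,.135),(.2,.03,.135)): 
    p,q=pose(th,1,g,z=z);print(p,row(p,q))
E
python3 -c "
import cv2;im=cv2.imread('pics/c.png');cv2.imwrite('pics/c2.png',cv2.resize(im[80:330,170:420],None,fx=2.2,fy=2.2,interpolation=2))"
```

```text
4.95 (np.float64(-0.26699999999999935), np.float64(2288.5))
5.0 (np.float64(-0.26299999999999935), np.float64(2259.5))
5.05 (np.float64(-0.2619999999999994), np.float64(2241.0))
5.1 [ 0.5687 -0.1194  0.242 ] [-0.      0.0004 -0.0015]
[ 0.5644 -0.1766  0.24  ] [-0.177 -0.069  0.012 -0.     0.    -0.015]
[ 0.5644 -0.1766  0.135 ] [-0.177 -0.068  0.362 -0.     0.    -0.015]
[ 0.5452 -0.1511  0.135 ] [-0.077 -0.105  0.362 -0.     0.     0.017]
```

View pics/c2.png

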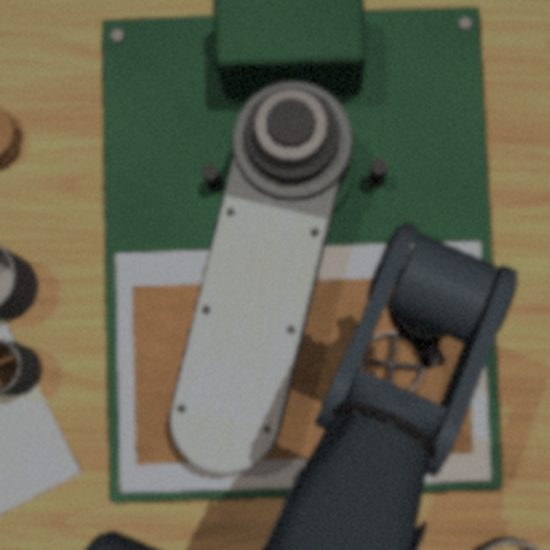

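The head is coasting at −0.26 rad and about 0.08 rad/s, clear of the gripper, which is at crop (430,340). That is too slow to reach the die, so I'll hop back, push a little more, then catch it.

```bash
python3 - <<'E'
from h import *
for th,s,g,z in ((-.15,-1,.04,.24),(-.15,-1,.04,.135)): 
    p,q=pose(th,s,g,z=z);print(p,row(p,q))
E
```

```text
[0.5256 0.1813 0.24  ] [ 1.002  0.153  0.01  -0.     0.     0.129]
[0.5256 0.1813 0.135 ] [ 1.003  0.153  0.36  -0.     0.     0.129]
```

>>> {"op": "play_rows", "data": {
  "targets": [
    {"x": 0.15,"y": 0.03,"z": -0.02,"ax": 0.0,"ay": 0.0,"az": 0.03,"hand": 0.0},
    {"x": 0.3,"y": 0.06,"z": -0.02,"ax": 0.0,"ay": 0.0,"az": 0.06,"hand": 0.0},
    {"x": 0.45,"y": 0.09,"z": -0.02,"ax": 0.0,"ay": 0.0,"az": 0.09,"hand": 0.0},
    {"x": 0.6,"y": 0.12,"z": -0.02,"ax": 0.0,"ay": 0.0,"az": 0.11,"hand": 0.0},
    {"x": 0.75,"y": 0.15,"z": -0.02,"ax": 0.0,"ay": 0.0,"az": 0.13,"hand": 0.0},
    {"x": 0.9,"y": 0.15,"z": 0.0,"ax": 0.0,"ay": 0.0,"az": 0.13,"hand": 0.0},
    {"x": 1.0,"y": 0.15,"z": 0.01,"ax": 0.0,"ay": 0.0,"az": 0.13,"hand": 0.0},
    {"x": 1.0,"y": 0.15,"z": 0.1,"ax": 0.0,"ay": 0.0,"az": 0.13,"hand": 0.0},
    {"x": 1.0,"y": 0.15,"z": 0.25,"ax": 0.0,"ay": 0.0,"az": 0.13,"hand": 0.0},
    {"x": 1.0,"y": 0.15,"z": 0.35,"ax": 0.0,"ay": 0.0,"az": 0.13,"hand": 0.0},
    {"x": 1.0,"y": 0.15,"z": 0.36,"ax": 0.0,"ay": 0.0,"az": 0.13,"hand": 0.0}
  ]
}}

```text
t: 6.2
ee_pos: [0.5206, 0.182, 0.1308]
eef_rot: [0.746, 0.666, -0.004, -0.003]
ft_force: [-1.0, -1.7, 0.5]
finger_gap: -0.0001
grasp_force: 0.0
```

```bash
python3 - <<'E'
from h import *
done(1,.15,.36,0,0,.13)
f=bot.grab_frame("top")[:,:,::-1].copy();print(angle(f)); cv2.imwrite("pics/d.png",f)
s=bot.state();p0,q0=load(); print(s['t'],s['ee_pos'],s['ee_pos']-p0,s['ft_force'])
th0=angle(f)[0]+.004
# head runs on at .072; finger closes the gap at first fast, ends at .13
for k in range(1,21):
    t=.1*k; g=max(0,.015*(1-t/.5)) if t<.5 else 0
    a=th0+.072*t
    print(k,row(*pose(a,-1,g)), row(*pose(th0+.12*t,-1,0)))
E
```

```text
(np.float64(-0.16299999999999923), np.float64(2308.0))
6.25 [0.5225 0.1819 0.1325] [-0.0024  0.0017 -0.0027] [ 0.797  -0.6344  0.6647]
1 [-0.088  0.003  0.001 -0.     0.    -0.001] [-0.133  0.002  0.001 -0.     0.    -0.002]
2 [-0.105  0.001  0.001 -0.     0.    -0.003] [-0.145 -0.001  0.001 -0.     0.    -0.006]
3 [-0.122 -0.001  0.001 -0.     0.    -0.005] [-0.157 -0.004  0.001 -0.     0.    -0.01 ]
4 [-0.139 -0.003  0.001 -0.     0.    -0.008] [-0.169 -0.007  0.001 -0.     0.    -0.014]
5 [-0.157 -0.004  0.001 -0.     0.    -0.01 ] [-0.181 -0.01   0.001 -0.     0.    -0.018]
6 [-0.164 -0.006  0.001 -0.     0.    -0.012] [-0.193 -0.012  0.001 -0.     0.    -0.021]
7 [-0.171 -0.008  0.001 -0.     0.    -0.014] [-0.205 -0.015  0.001 -0.     0.    -0.025]
8 [-0.179 -0.009  0.001 -0.     0.    -0.017] [-0.218 -0.017  0.001 -0.     0.    -0.029]
9 [-0.186 -0.011  0.001 -0.     0.    -0.019] [-0.23  -0.019  0.001 -0.     0.    -0.033]
10 [-0.193 -0.012  0.001 -0.     0.    -0.021] [-0.242 -0.021  0.001 -0.     0.    -0.037]
11 [-0.2   -0.014  0.001 -0.     0.    -0.024] [-0.254 -0.023  0.001 -0.     0.    -0.04 ]
12 [-0.208 -0.015  0.001 -0.     0.    -0.026] [-0.267 -0.024  0.001 -0.     0.    -0.044]
13 [-0.215 -0.016  0.001 -0.     0.    -0.028] [-0.279 -0.026  0.001 -0.     0.    -0.048]
14 [-0.222 -0.018  0.001 -0.     0.    -0.03 ] [-0.291 -0.027  0.001 -0.     0.    -0.052]
15 [-0.23  -0.019  0.001 -0.     0.    -0.033] [-0.304 -0.028  0.001 -0.     0.    -0.056]
16 [-0.237 -0.02   0.001 -0.     0.    -0.035] [-0.316 -0.029  0.001 -0.     0.    -0.06 ]
17 [-0.245 -0.021  0.001 -0.     0.    -0.037] [-0.329 -0.03   0.001 -0.     0.    -0.063]
18 [-0.252 -0.022  0.001 -0.     0.    -0.04 ] [-0.341 -0.031  0.001 -0.     0.    -0.067]
19 [-0.259 -0.023  0.001 -0.     0.    -0.042] [-0.353 -0.031  0.001 -0.     0.    -0.071]
20 [-0.267 -0.024  0.001 -0.     0.    -0.044] [-0.366 -0.032  0.001 -0.     0.    -0.075]
```

>>> {"op": "play_rows", "data": {
  "targets": [
    {"x": -0.04,"y": 0.003,"z": 0.0,"ax": 0.0,"ay": 0.0,"az": -0.001,"hand": 0.0},
    {"x": -0.08,"y": 0.002,"z": 0.0,"ax": 0.0,"ay": 0.0,"az": -0.003,"hand": 0.0},
    {"x": -0.11,"y": 0.0,"z": 0.0,"ax": 0.0,"ay": 0.0,"az": -0.005,"hand": 0.0},
    {"x": -0.13,"y": -0.002,"z": 0.0,"ax": 0.0,"ay": 0.0,"az": -0.008,"hand": 0.0},
    {"x": -0.148,"y": -0.004,"z": 0.0,"ax": 0.0,"ay": 0.0,"az": -0.01,"hand": 0.0},
    {"x": -0.161,"y": -0.006,"z": 0.0,"ax": 0.0,"ay": 0.0,"az": -0.012,"hand": 0.0},
    {"x": -0.171,"y": -0.008,"z": 0.0,"ax": 0.0,"ay": 0.0,"az": -0.014,"hand": 0.0},
    {"x": -0.182,"y": -0.01,"z": 0.0,"ax": 0.0,"ay": 0.0,"az": -0.018,"hand": 0.0},
    {"x": -0.194,"y": -0.012,"z": 0.0,"ax": 0.0,"ay": 0.0,"az": -0.022,"hand": 0.0},
    {"x": -0.206,"y": -0.015,"z": 0.0,"ax": 0.0,"ay": 0.0,"az": -0.026,"hand": 0.0},
    {"x": -0.218,"y": -0.017,"z": 0.0,"ax": 0.0,"ay": 0.0,"az": -0.03,"hand": 0.0},
    {"x": -0.23,"y": -0.019,"z": 0.0,"ax": 0.0,"ay": 0.0,"az": -0.033,"hand": 0.0},
    {"x": -0.242,"y": -0.021,"z": 0.0,"ax": 0.0,"ay": 0.0,"az": -0.037,"hand": 0.0},
    {"x": -0.254,"y": -0.023,"z": 0.0,"ax": 0.0,"ay": 0.0,"az": -0.04,"hand": 0.0},
    {"x": -0.266,"y": -0.024,"z": 0.0,"ax": 0.0,"ay": 0.0,"az": -0.044,"hand": 0.0},
    {"x": -0.278,"y": -0.026,"z": 0.0,"ax": 0.0,"ay": 0.0,"az": -0.048,"hand": 0.0},
    {"x": -0.29,"y": -0.027,"z": 0.0,"ax": 0.0,"ay": 0.0,"az": -0.052,"hand": 0.0},
    {"x": -0.25,"y": -0.027,"z": -0.1,"ax": 0.0,"ay": 0.0,"az": -0.052,"hand": 0.0},
    {"x": -0.22,"y": -0.027,"z": -0.25,"ax": 0.0,"ay": 0.0,"az": -0.052,"hand": 0.0},
    {"x": -0.22,"y": -0.027,"z": -0.36,"ax": 0.0,"ay": 0.0,"az": -0.052,"hand": 0.0}
  ]
}}

```text
t: 8.25
ee_pos: [0.5104, 0.1166, 0.2444]
eef_rot: [0.689, 0.724, 0.001, 0.0]
ft_force: [1.6, -0.6, 0.8]
finger_gap: 0.0002
grasp_force: 0.0
```

```bash
python3 - <<'E'
from h import *
done(-.22,-.027,-.36,0,0,-.052)
f=bot.grab_frame("top")[:,:,::-1].copy();print(angle(f)); cv2.imwrite("pics/e.png",f)
s=bot.state();p0,q0=load(); print(s['t'],s['ee_pos'],s['ee_pos']-p0,s['ft_force'])
for th,s,g,z in ((.3,1,.03,.24),(.3,1,.03,.135),(.35,1,.03,.135)): 
    p,q=pose(th,s,g,z=z);print(p,row(p,q))
E
```

```text
(np.float64(0.06688235294117745), np.float64(2335.5))
8.3 [0.5138 0.1165 0.2496] [0.0044 0.0008 0.0064] [ 1.0678 -0.1814  3.1637]
[ 0.5644 -0.1766  0.24  ] [-0.982  0.136  0.012 -0.     0.    -0.093]
[ 0.5644 -0.1766  0.135 ] [-0.982  0.136  0.362 -0.     0.    -0.093]
[ 0.5749 -0.1887  0.135 ] [-1.024  0.169  0.362 -0.     0.    -0.108]
```

>>> {"op": "play_rows", "data": {
  "targets": [
    {"x": -0.16,"y": 0.02,"z": 0.01,"ax": 0.0,"ay": 0.0,"az": -0.02,"hand": 0.0},
    {"x": -0.32,"y": 0.04,"z": 0.01,"ax": 0.0,"ay": 0.0,"az": -0.04,"hand": 0.0},
    {"x": -0.48,"y": 0.06,"z": 0.01,"ax": 0.0,"ay": 0.0,"az": -0.06,"hand": 0.0},
    {"x": -0.64,"y": 0.08,"z": 0.01,"ax": 0.0,"ay": 0.0,"az": -0.08,"hand": 0.0},
    {"x": -0.8,"y": 0.1,"z": 0.01,"ax": 0.0,"ay": 0.0,"az": -0.093,"hand": 0.0},
    {"x": -0.9,"y": 0.112,"z": 0.01,"ax": 0.0,"ay": 0.0,"az": -0.093,"hand": 0.0},
    {"x": -0.9,"y": 0.112,"z": 0.06,"ax": 0.0,"ay": 0.0,"az": -0.093,"hand": 0.0},
    {"x": -0.9,"y": 0.112,"z": 0.22,"ax": 0.0,"ay": 0.0,"az": -0.093,"hand": 0.0},
    {"x": -0.9,"y": 0.112,"z": 0.34,"ax": 0.0,"ay": 0.0,"az": -0.093,"hand": 0.0},
    {"x": -0.9,"y": 0.112,"z": 0.36,"ax": 0.0,"ay": 0.0,"az": -0.093,"hand": 0.0}
  ]
}}

```text
t: 9.3
ee_pos: [0.5528, -0.1508, 0.1299]
eef_rot: [0.577, 0.817, -0.001, -0.005]
ft_force: [-0.3, 0.1, -0.4]
finger_gap: 0.0003
grasp_force: 0.0
```

```bash
python3 - <<'E'
from h import *
done(-.9,.112,.36,0,0,-.093)
f=bot.grab_frame("top")[:,:,::-1].copy();print(angle(f)); cv2.imwrite("pics/f.png",f)
s=bot.state();p0,q0=load(); print(s['t'],s['ee_pos'],s['ee_pos']-p0,s['ft_force'])
for th in np.arange(.3,.441,.01): print(round(th,2),row(*pose(th,1,0)))
E
```

```text
(np.float64(0.18500000000000108), np.float64(1004.5))
9.35 [ 0.5541 -0.1513  0.1312] [-0.0018  0.0012 -0.0044] [-0.0726  1.9359 -1.0279]
0.3 [ 0.015 -0.     0.002 -0.     0.     0.   ]
0.31 [ 0.005  0.003  0.002 -0.     0.    -0.003]
0.32 [-0.005  0.005  0.002 -0.     0.    -0.006]
0.33 [-0.015  0.008  0.002 -0.     0.    -0.009]
0.34 [-0.025  0.011  0.002 -0.     0.    -0.012]
0.35 [-0.035  0.014  0.002 -0.     0.    -0.015]
0.36 [-0.045  0.018  0.002 -0.     0.    -0.019]
0.37 [-0.055  0.021  0.002 -0.     0.    -0.022]
0.38 [-0.064  0.024  0.002 -0.     0.    -0.025]
0.39 [-0.074  0.028  0.002 -0.     0.    -0.028]
0.4 [-0.084  0.032  0.002 -0.     0.    -0.031]
0.41 [-0.094  0.035  0.002 -0.     0.    -0.035]
0.42 [-0.103  0.039  0.002 -0.     0.    -0.038]
0.43 [-0.113  0.043  0.002 -0.     0.    -0.041]
0.44 [-0.122  0.047  0.002 -0.     0.    -0.044]
```

>>> {"op": "play_rows", "data": {
  "targets": [
    {"x": 0.0,"y": 0.004,"z": 0.0,"ax": 0.0,"ay": 0.0,"az": -0.004,"hand": 0.0},
    {"x": 0.0,"y": 0.004,"z": 0.0,"ax": 0.0,"ay": 0.0,"az": -0.004,"hand": 0.0},
    {"x": 0.0,"y": 0.004,"z": 0.0,"ax": 0.0,"ay": 0.0,"az": -0.004,"hand": 0.0},
    {"x": 0.0,"y": 0.004,"z": 0.0,"ax": 0.0,"ay": 0.0,"az": -0.004,"hand": 0.0},
    {"x": 0.0,"y": 0.004,"z": 0.0,"ax": 0.0,"ay": 0.0,"az": -0.004,"hand": 0.0},
    {"x": 0.0,"y": 0.004,"z": 0.0,"ax": 0.0,"ay": 0.0,"az": -0.004,"hand": 0.0},
    {"x": 0.0,"y": 0.004,"z": 0.0,"ax": 0.0,"ay": 0.0,"az": -0.004,"hand": 0.0},
    {"x": -0.002,"y": 0.004,"z": 0.0,"ax": 0.0,"ay": 0.0,"az": -0.005,"hand": 0.0},
    {"x": -0.006,"y": 0.005,"z": 0.0,"ax": 0.0,"ay": 0.0,"az": -0.006,"hand": 0.0},
    {"x": -0.012,"y": 0.007,"z": 0.0,"ax": 0.0,"ay": 0.0,"az": -0.008,"hand": 0.0},
    {"x": -0.018,"y": 0.009,"z": 0.0,"ax": 0.0,"ay": 0.0,"az": -0.01,"hand": 0.0},
    {"x": -0.024,"y": 0.011,"z": 0.0,"ax": 0.0,"ay": 0.0,"az": -0.012,"hand": 0.0},
    {"x": -0.03,"y": 0.013,"z": 0.0,"ax": 0.0,"ay": 0.0,"az": -0.014,"hand": 0.0},
    {"x": -0.036,"y": 0.015,"z": 0.0,"ax": 0.0,"ay": 0.0,"az": -0.016,"hand": 0.0},
    {"x": -0.042,"y": 0.017,"z": 0.0,"ax": 0.0,"ay": 0.0,"az": -0.018,"hand": 0.0},
    {"x": -0.048,"y": 0.019,"z": 0.0,"ax": 0.0,"ay": 0.0,"az": -0.02,"hand": 0.0},
    {"x": -0.053,"y": 0.02,"z": 0.0,"ax": 0.0,"ay": 0.0,"az": -0.021,"hand": 0.0},
    {"x": -0.058,"y": 0.022,"z": 0.0,"ax": 0.0,"ay": 0.0,"az": -0.023,"hand": 0.0},
    {"x": -0.063,"y": 0.024,"z": 0.0,"ax": 0.0,"ay": 0.0,"az": -0.025,"hand": 0.0},
    {"x": -0.068,"y": 0.026,"z": 0.0,"ax": 0.0,"ay": 0.0,"az": -0.026,"hand": 0.0}
  ]
}}

```text
t: 11.35
ee_pos: [0.5708, -0.1689, 0.1343]
eef_rot: [0.543, 0.84, -0.0, 0.0]
ft_force: [0.5, -1.6, -0.3]
finger_gap: 0.0001
grasp_force: 1.2
```

```bash
python3 - <<'E'
from h import *
done(-.068,.026,0,0,0,-.026)
f=bot.grab_frame("top")[:,:,::-1].copy();print(angle(f)); cv2.imwrite("pics/g.png",f)
s=bot.state();p0,q0=load(); print(s['t'],s['ee_pos'],s['ee_pos']-p0,s['ft_force'])
for th in np.arange(.38,.45,.01): print(round(th,2),row(*pose(th,1,0)))
g=bot.grab_frame("scene")[:,:,::-1]; 
a=cv2.resize(f[80:330,220:420],(400,500)); b=cv2.resize(g[150:370,200:500],(400,293)); 
o=np.zeros((500,800,3),np.uint8);o[:,:400]=a;o[:293,400:]=b;cv2.imwrite("pics/g2.png",o)
E
```

```text
(np.float64(0.38250000000000123), np.float64(144.0))
11.4 [ 0.5713 -0.1695  0.1344] [ 0.0012 -0.0004 -0.0012] [ 0.6563 -2.6137 -2.2091]
0.38 [ 0.004 -0.001  0.002 -0.     0.     0.001]
0.39 [-0.006  0.001  0.002 -0.     0.    -0.002]
0.4 [-0.016  0.004  0.002 -0.     0.    -0.005]
0.41 [-0.026  0.007  0.002 -0.     0.    -0.009]
0.42 [-0.036  0.01   0.002 -0.     0.    -0.012]
0.43 [-0.046  0.013  0.002 -0.     0.    -0.015]
0.44 [-0.056  0.017  0.002 -0.     0.    -0.018]
0.45 [-0.066  0.02   0.002 -0.     0.    -0.021]
```

View pics/g2.png

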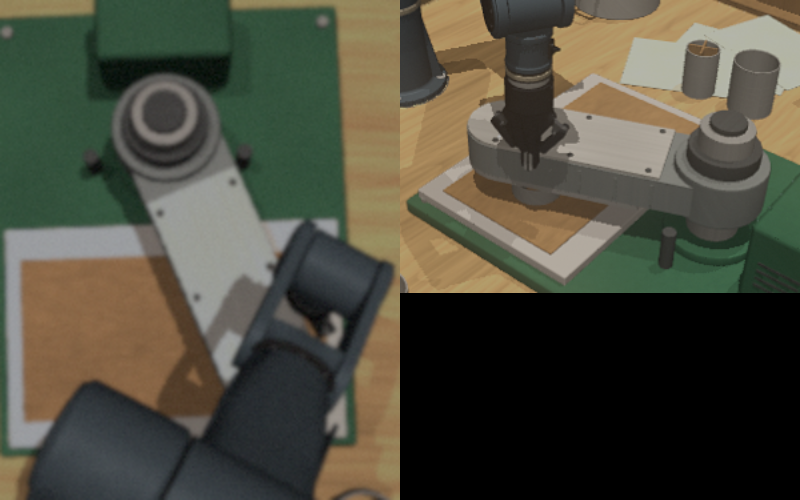

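The frames show the head in contact with the fingertips on its right side, with a steady force of 2 N and the gripper knuckles above the cover. I continue slowing it to a stop over the die.

>>> {"op": "play_rows", "data": {
  "targets": [
    {"x": -0.004,"y": 0.001,"z": 0.0,"ax": 0.0,"ay": 0.0,"az": -0.001,"hand": 0.0},
    {"x": -0.009,"y": 0.002,"z": 0.0,"ax": 0.0,"ay": 0.0,"az": -0.003,"hand": 0.0},
    {"x": -0.0135,"y": 0.003,"z": 0.0,"ax": 0.0,"ay": 0.0,"az": -0.004,"hand": 0.0},
    {"x": -0.0175,"y": 0.004,"z": 0.0,"ax": 0.0,"ay": 0.0,"az": -0.006,"hand": 0.0},
    {"x": -0.0215,"y": 0.005,"z": 0.0,"ax": 0.0,"ay": 0.0,"az": -0.007,"hand": 0.0},
    {"x": -0.025,"y": 0.006,"z": 0.0,"ax": 0.0,"ay": 0.0,"az": -0.008,"hand": 0.0},
    {"x": -0.028,"y": 0.007,"z": 0.0,"ax": 0.0,"ay": 0.0,"az": -0.009,"hand": 0.0},
    {"x": -0.031,"y": 0.008,"z": 0.0,"ax": 0.0,"ay": 0.0,"az": -0.01,"hand": 0.0},
    {"x": -0.034,"y": 0.009,"z": 0.0,"ax": 0.0,"ay": 0.0,"az": -0.011,"hand": 0.0},
    {"x": -0.0365,"y": 0.01,"z": 0.0,"ax": 0.0,"ay": 0.0,"az": -0.012,"hand": 0.0},
    {"x": -0.039,"y": 0.011,"z": 0.0,"ax": 0.0,"ay": 0.0,"az": -0.013,"hand": 0.0},
    {"x": -0.041,"y": 0.012,"z": 0.0,"ax": 0.0,"ay": 0.0,"az": -0.013,"hand": 0.0},
    {"x": -0.0425,"y": 0.012,"z": 0.0,"ax": 0.0,"ay": 0.0,"az": -0.014,"hand": 0.0},
    {"x": -0.044,"y": 0.012,"z": 0.0,"ax": 0.0,"ay": 0.0,"az": -0.014,"hand": 0.0},
    {"x": -0.045,"y": 0.013,"z": 0.0,"ax": 0.0,"ay": 0.0,"az": -0.015,"hand": 0.0},
    {"x": -0.046,"y": 0.013,"z": 0.0,"ax": 0.0,"ay": 0.0,"az": -0.015,"hand": 0.0},
    {"x": -0.0465,"y": 0.013,"z": 0.0,"ax": 0.0,"ay": 0.0,"az": -0.015,"hand": 0.0},
    {"x": -0.047,"y": 0.013,"z": 0.0,"ax": 0.0,"ay": 0.0,"az": -0.015,"hand": 0.0},
    {"x": -0.047,"y": 0.013,"z": 0.0,"ax": 0.0,"ay": 0.0,"az": -0.015,"hand": 0.0},
    {"x": -0.047,"y": 0.013,"z": 0.0,"ax": 0.0,"ay": 0.0,"az": -0.015,"hand": 0.0}
  ]
}}

```text
t: 13.45
ee_pos: [0.58, -0.1799, 0.1343]
eef_rot: [0.523, 0.852, 0.0, 0.0]
ft_force: [0.2, 0.3, -0.5]
finger_gap: 0.0002
grasp_force: 0.0
```

```bash
python3 - <<'E'
from h import *
done(-.047,.013,0,0,0,-.015)
for i in range(3):
    f=bot.grab_frame("top")[:,:,::-1].copy();print(angle(f))
s=bot.state();p0,q0=load(); print(s['t'],s['ee_pos'],s['ee_pos']-p0,s['ft_force'],s['grasp_force'])
cv2.imwrite("pics/h.png",f)
E
```

```text
(np.float64(0.3445000000000012), np.float64(481.0))
(np.float64(0.3445000000000012), np.float64(483.0))
(np.float64(0.3445000000000012), np.float64(486.0))
13.6 [ 0.58   -0.18    0.1343] [ 0.0005  0.0004 -0.0013] [0.4362 0.1817 0.1106] 0.0
```

>>> {"op": "play_rows", "data": {
  "targets": [
    {"x": -0.05,"y": 0.0,"z": 0.0,"ax": 0.0,"ay": 0.0,"az": 0.0,"hand": 0.0},
    {"x": -0.15,"y": 0.0,"z": 0.0,"ax": 0.0,"ay": 0.0,"az": 0.0,"hand": 0.0},
    {"x": -0.3,"y": 0.0,"z": 0.0,"ax": 0.0,"ay": 0.0,"az": 0.0,"hand": 0.0},
    {"x": -0.45,"y": 0.0,"z": -0.1,"ax": 0.0,"ay": 0.0,"az": 0.0,"hand": 0.0},
    {"x": -0.5,"y": 0.0,"z": -0.2,"ax": 0.0,"ay": 0.0,"az": 0.0,"hand": 0.0}
  ]
}}

```text
t: 14.1
ee_pos: [0.6485, -0.3184, 0.1932]
eef_rot: [0.524, 0.851, -0.001, -0.0]
ft_force: [-0.1, -0.2, 0.2]
finger_gap: 0.0
grasp_force: 0.0
```

```bash
python3 - <<'E'
from h import *
done(-.5,0,-.2,0,0,0)
for i in range(6):
    t=bot.state()['t'];f=bot.grab_frame("top")[:,:,::-1].copy();print(t,angle(f))
cv2.imwrite("pics/i.png",f)
im=cv2.resize(f[80:330,170:420],None,fx=2.2,fy=2.2,interpolation=2);cv2.imwrite("pics/i2.png",im)
E
```

```text
14.1 (np.float64(0.3345000000000012), np.float64(784.0))
14.15 (np.float64(0.3345000000000012), np.float64(876.0))
14.2 (np.float64(0.3345000000000012), np.float64(881.0))
14.25 (np.float64(0.3330000000000012), np.float64(868.0))
14.3 (np.float64(0.3305000000000012), np.float64(860.0))
14.35 (np.float64(0.3305000000000012), np.float64(852.0))
```

View pics/i2.png

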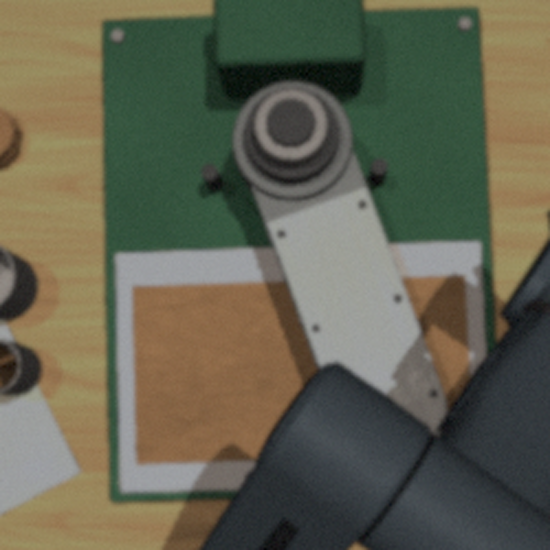

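The head bounced slightly and is drifting back slowly, now at about 0.33 rad. I'll go to its left side for one slow nudge.

```bash
python3 - <<'E'
from h import *
c=np.array([(282,234),(316,328),(362,205),(398,298),(433,393)])/2.2+[170,80]
w=back(c,.181)[:,:2]
for a,b in((0,1),(2,4)): d=w[b]-w[a]; print(np.arctan2(-d[1],-d[0])-YAW)
m=w[:2]/2+w[2:4]/2; r=m-COL; print("mid",np.arctan2(-r[:,1],-r[:,0])-YAW,np.hypot(*r.T))
print(load()[0])
for th,s,g,z in ((.3,1,0,.25),(.3,-1,.06,.25),(.3,-1,.03,.135)): 
    p,q=pose(th,s,g,z=z);print(p,row(p,q))
E
```

```text
0.3207768167433635
0.3289666196730031
mid [0.3523 0.3394] [0.1096 0.2387]
[ 0.6473 -0.314   0.1957]
[ 0.5544 -0.1484  0.25  ] [ 0.633 -0.027 -0.181 -0.     0.     0.041]
[0.4806 0.061  0.25  ] [ 1.366  0.069 -0.182 -0.     0.     0.041]
[0.4906 0.0327 0.135 ] [ 1.267  0.057  0.201 -0.     0.     0.041]
```

>>> {"op": "play_rows", "data": {
  "targets": [
    {"x": 0.08,"y": 0.0,"z": -0.12,"ax": 0.0,"ay": 0.0,"az": 0.01,"hand": 0.0},
    {"x": 0.22,"y": 0.0,"z": -0.2,"ax": 0.0,"ay": 0.0,"az": 0.02,"hand": 0.0},
    {"x": 0.38,"y": 0.0,"z": -0.2,"ax": 0.0,"ay": 0.0,"az": 0.03,"hand": 0.0},
    {"x": 0.54,"y": 0.01,"z": -0.2,"ax": 0.0,"ay": 0.0,"az": 0.04,"hand": 0.0},
    {"x": 0.7,"y": 0.02,"z": -0.2,"ax": 0.0,"ay": 0.0,"az": 0.041,"hand": 0.0},
    {"x": 0.86,"y": 0.03,"z": -0.2,"ax": 0.0,"ay": 0.0,"az": 0.041,"hand": 0.0},
    {"x": 1.0,"y": 0.04,"z": -0.2,"ax": 0.0,"ay": 0.0,"az": 0.041,"hand": 0.0}
  ]
}}

```text
t: 15.1
ee_pos: [0.5197, -0.0376, 0.253]
eef_rot: [0.577, 0.817, -0.0, -0.002]
ft_force: [-0.0, -0.3, 0.0]
finger_gap: 0.0001
grasp_force: 0.0
```

```bash
python3 - <<'E'
from h import *
done(1,.04,-.2,0,0,.041)
for th,s,g,z in ((.3,-1,.05,.25),(.3,-1,.03,.135)): 
    p,q=pose(th,s,g,z=z);print(p,row(p,q))
E
```

```text
[0.4839 0.0516 0.25  ] [ 0.334 -0.018  0.018 -0.     0.     0.   ]
[0.4906 0.0327 0.135 ] [ 0.267 -0.017  0.401 -0.     0.     0.   ]
```

>>> {"op": "play_rows", "data": {
  "targets": [
    {"x": 0.15,"y": -0.01,"z": 0.0,"ax": 0.0,"ay": 0.0,"az": 0.0,"hand": 0.0},
    {"x": 0.28,"y": -0.018,"z": 0.0,"ax": 0.0,"ay": 0.0,"az": 0.0,"hand": 0.0},
    {"x": 0.334,"y": -0.018,"z": 0.05,"ax": 0.0,"ay": 0.0,"az": 0.0,"hand": 0.0},
    {"x": 0.33,"y": -0.018,"z": 0.2,"ax": 0.0,"ay": 0.0,"az": 0.0,"hand": 0.0},
    {"x": 0.3,"y": -0.018,"z": 0.33,"ax": 0.0,"ay": 0.0,"az": 0.0,"hand": 0.0},
    {"x": 0.28,"y": -0.017,"z": 0.39,"ax": 0.0,"ay": 0.0,"az": 0.0,"hand": 0.0},
    {"x": 0.267,"y": -0.017,"z": 0.4,"ax": 0.0,"ay": 0.0,"az": 0.0,"hand": 0.0},
    {"x": 0.267,"y": -0.017,"z": 0.4,"ax": 0.0,"ay": 0.0,"az": 0.0,"hand": 0.0}
  ]
}}

```text
t: 15.9
ee_pos: [0.4904, 0.0332, 0.1336]
eef_rot: [0.577, 0.817, -0.001, -0.001]
ft_force: [0.1, 0.9, 0.2]
finger_gap: 0.0002
grasp_force: 0.0
```

```bash
python3 - <<'E'
from h import *
done(.267,-.017,.4,0,0,0)
for i in range(6):
    t=bot.state()['t'];f=bot.grab_frame("top")[:,:,::-1].copy();print(t,angle(f))
s=bot.state();p0,q0=load(); print(s['ee_pos']-p0)
cv2.imwrite("pics/j.png",f)
im=cv2.resize(f[80:330,170:420],None,fx=2.2,fy=2.2,interpolation=2);cv2.imwrite("pics/j2.png",im)
for th in (.27,.28,.29,.3,.31,.32,.34,.36,.38,.4): print(th,row(*pose(th,-1,.004)))
E
```

```text
15.9 (np.float64(0.3153636363636375), np.float64(2138.0))
15.95 (np.float64(0.3153636363636375), np.float64(2139.0))
16.0 (np.float64(0.3153636363636375), np.float64(2135.0))
16.05 (np.float64(0.3153636363636375), np.float64(2132.0))
16.1 (np.float64(0.31550000000000117), np.float64(2129.0))
16.15 (np.float64(0.314357142857144), np.float64(2128.0))
[ 0.0011  0.0005 -0.    ]
0.27 [-0.056  0.008  0.001 -0.     0.     0.01 ]
0.28 [-0.066  0.005  0.001 -0.     0.     0.007]
0.29 [-0.076  0.002  0.001 -0.     0.     0.004]
0.3 [-0.086 -0.001  0.001 -0.     0.     0.   ]
0.31 [-0.096 -0.003  0.001 -0.     0.    -0.003]
0.32 [-0.106 -0.006  0.001 -0.     0.    -0.006]
0.34 [-0.126 -0.011  0.001 -0.     0.    -0.012]
0.36 [-0.147 -0.016  0.001 -0.     0.    -0.019]
0.38 [-0.167 -0.02   0.001 -0.     0.    -0.025]
0.4 [-0.187 -0.024  0.001 -0.     0.    -0.031]
```

View pics/j2.png

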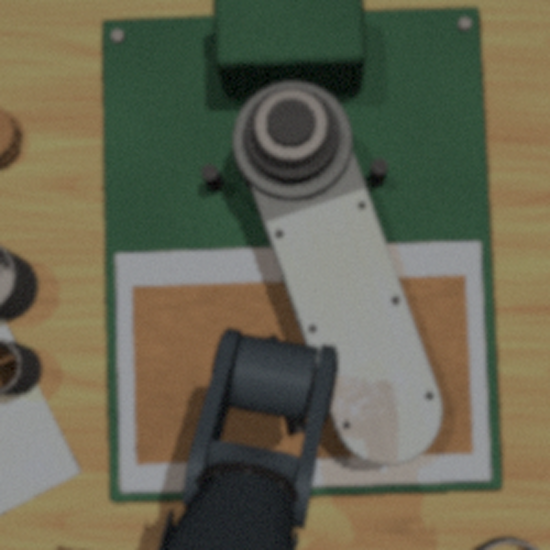

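The head is nearly still at 0.314 rad, with screws at crop (279,233) and (430,396). The gripper is on its left at crop (290,400). I'll nudge at about 0.02 rad/s toward 0.415.

>>> {"op": "play_rows", "data": {
  "targets": [
    {"x": -0.05,"y": -0.001,"z": 0.0,"ax": 0.0,"ay": 0.0,"az": 0.0,"hand": 0.0},
    {"x": -0.08,"y": -0.001,"z": 0.0,"ax": 0.0,"ay": 0.0,"az": 0.0,"hand": 0.0},
    {"x": -0.089,"y": -0.001,"z": 0.0,"ax": 0.0,"ay": 0.0,"az": -0.001,"hand": 0.0},
    {"x": -0.093,"y": -0.002,"z": 0.0,"ax": 0.0,"ay": 0.0,"az": -0.002,"hand": 0.0},
    {"x": -0.095,"y": -0.003,"z": 0.0,"ax": 0.0,"ay": 0.0,"az": -0.003,"hand": 0.0},
    {"x": -0.097,"y": -0.003,"z": 0.0,"ax": 0.0,"ay": 0.0,"az": -0.003,"hand": 0.0},
    {"x": -0.099,"y": -0.004,"z": 0.0,"ax": 0.0,"ay": 0.0,"az": -0.004,"hand": 0.0},
    {"x": -0.101,"y": -0.005,"z": 0.0,"ax": 0.0,"ay": 0.0,"az": -0.004,"hand": 0.0},
    {"x": -0.103,"y": -0.005,"z": 0.0,"ax": 0.0,"ay": 0.0,"az": -0.005,"hand": 0.0},
    {"x": -0.105,"y": -0.006,"z": 0.0,"ax": 0.0,"ay": 0.0,"az": -0.006,"hand": 0.0},
    {"x": -0.107,"y": -0.006,"z": 0.0,"ax": 0.0,"ay": 0.0,"az": -0.006,"hand": 0.0},
    {"x": -0.109,"y": -0.007,"z": 0.0,"ax": 0.0,"ay": 0.0,"az": -0.007,"hand": 0.0},
    {"x": -0.111,"y": -0.007,"z": 0.0,"ax": 0.0,"ay": 0.0,"az": -0.008,"hand": 0.0},
    {"x": -0.113,"y": -0.008,"z": 0.0,"ax": 0.0,"ay": 0.0,"az": -0.008,"hand": 0.0},
    {"x": -0.115,"y": -0.008,"z": 0.0,"ax": 0.0,"ay": 0.0,"az": -0.009,"hand": 0.0},
    {"x": -0.117,"y": -0.009,"z": 0.0,"ax": 0.0,"ay": 0.0,"az": -0.009,"hand": 0.0},
    {"x": -0.119,"y": -0.009,"z": 0.0,"ax": 0.0,"ay": 0.0,"az": -0.01,"hand": 0.0},
    {"x": -0.121,"y": -0.01,"z": 0.0,"ax": 0.0,"ay": 0.0,"az": -0.01,"hand": 0.0},
    {"x": -0.123,"y": -0.01,"z": 0.0,"ax": 0.0,"ay": 0.0,"az": -0.011,"hand": 0.0},
    {"x": -0.125,"y": -0.011,"z": 0.0,"ax": 0.0,"ay": 0.0,"az": -0.012,"hand": 0.0}
  ]
}}

```text
t: 18.2
ee_pos: [0.5007, -0.0035, 0.1343]
eef_rot: [0.561, 0.828, 0.0, 0.0]
ft_force: [-0.6, -1.2, -0.3]
finger_gap: -0.0002
grasp_force: 0.0
```

```bash
python3 - <<'E'
from h import *
done(-.125,-.011,0,0,0,-.012)
t=bot.state()['t'];f=bot.grab_frame("top")[:,:,::-1].copy();print(t,angle(f))
s=bot.state();p0,q0=load(); print(s['ee_pos']-p0,s['ft_force'])
for th in (.34,.36,.37,.38): print(th,row(*pose(th,-1,.004)))
E
```

```text
18.2 (np.float64(0.3305000000000012), np.float64(1457.5))
[ 0.0006  0.0002 -0.0011] [-0.2979 -0.0945  0.5648]
0.34 [-0.001 -0.     0.001 -0.     0.    -0.   ]
0.36 [-0.022 -0.006  0.001 -0.     0.    -0.007]
0.37 [-0.032 -0.008  0.001 -0.     0.    -0.01 ]
0.38 [-0.042 -0.011  0.001 -0.     0.    -0.013]
```

>>> {"op": "play_rows", "data": {
  "targets": [
    {"x": -0.002,"y": -0.001,"z": 0.0,"ax": 0.0,"ay": 0.0,"az": -0.001,"hand": 0.0},
    {"x": -0.004,"y": -0.001,"z": 0.0,"ax": 0.0,"ay": 0.0,"az": -0.001,"hand": 0.0},
    {"x": -0.006,"y": -0.002,"z": 0.0,"ax": 0.0,"ay": 0.0,"az": -0.002,"hand": 0.0},
    {"x": -0.008,"y": -0.002,"z": 0.0,"ax": 0.0,"ay": 0.0,"az": -0.002,"hand": 0.0},
    {"x": -0.01,"y": -0.003,"z": 0.0,"ax": 0.0,"ay": 0.0,"az": -0.003,"hand": 0.0},
    {"x": -0.012,"y": -0.003,"z": 0.0,"ax": 0.0,"ay": 0.0,"az": -0.004,"hand": 0.0},
    {"x": -0.014,"y": -0.004,"z": 0.0,"ax": 0.0,"ay": 0.0,"az": -0.004,"hand": 0.0},
    {"x": -0.016,"y": -0.004,"z": 0.0,"ax": 0.0,"ay": 0.0,"az": -0.005,"hand": 0.0},
    {"x": -0.018,"y": -0.005,"z": 0.0,"ax": 0.0,"ay": 0.0,"az": -0.006,"hand": 0.0},
    {"x": -0.02,"y": -0.005,"z": 0.0,"ax": 0.0,"ay": 0.0,"az": -0.006,"hand": 0.0},
    {"x": -0.022,"y": -0.006,"z": 0.0,"ax": 0.0,"ay": 0.0,"az": -0.007,"hand": 0.0},
    {"x": -0.024,"y": -0.006,"z": 0.0,"ax": 0.0,"ay": 0.0,"az": -0.007,"hand": 0.0},
    {"x": -0.026,"y": -0.007,"z": 0.0,"ax": 0.0,"ay": 0.0,"az": -0.008,"hand": 0.0},
    {"x": -0.028,"y": -0.007,"z": 0.0,"ax": 0.0,"ay": 0.0,"az": -0.009,"hand": 0.0},
    {"x": -0.03,"y": -0.008,"z": 0.0,"ax": 0.0,"ay": 0.0,"az": -0.01,"hand": 0.0}
  ]
}}

```text
t: 19.75
ee_pos: [0.5018, -0.0127, 0.1343]
eef_rot: [0.548, 0.836, 0.0, 0.0]
ft_force: [0.4, 0.2, 0.4]
finger_gap: -0.0004
grasp_force: 0.0
```

```bash
python3 - <<'E'
from h import *
done(-.03,-.008,0,0,0,-.01)
t=bot.state()['t'];f=bot.grab_frame("top")[:,:,::-1].copy();print(t,angle(f));cv2.imwrite("pics/k.png",f)
s=bot.state();p0,q0=load(); print(s['ee_pos']-p0,s['ft_force'])
E
```

```text
19.75 (np.float64(0.3612222222222234), np.float64(1408.0))
[ 0.0006  0.0003 -0.0011] [ 0.7701 -0.3224 -0.0315]
```

>>> {"op": "play_rows", "data": {
  "targets": [
    {"x": 0.03,"y": 0.0,"z": 0.0,"ax": 0.0,"ay": 0.0,"az": 0.0,"hand": 0.0},
    {"x": 0.12,"y": 0.0,"z": 0.0,"ax": 0.0,"ay": 0.0,"az": 0.0,"hand": 0.0},
    {"x": 0.26,"y": 0.03,"z": -0.03,"ax": 0.0,"ay": 0.0,"az": 0.0,"hand": 0.0},
    {"x": 0.4,"y": 0.06,"z": -0.1,"ax": 0.0,"ay": 0.0,"az": 0.0,"hand": 0.0},
    {"x": 0.5,"y": 0.1,"z": -0.2,"ax": 0.0,"ay": 0.0,"az": 0.0,"hand": 0.0},
    {"x": 0.5,"y": 0.1,"z": -0.2,"ax": 0.0,"ay": 0.0,"az": 0.0,"hand": 0.0}
  ]
}}

```text
t: 20.4
ee_pos: [0.471, 0.1409, 0.1976]
eef_rot: [0.546, 0.838, 0.003, 0.003]
ft_force: [0.3, -0.6, -0.6]
finger_gap: -0.0003
grasp_force: 0.0
```

```bash
python3 - <<'E'
from h import *
done(.5,.1,-.2,0,0,0)
for i in range(20):
    t=bot.state()['t'];f=bot.grab_frame("top")[:,:,::-1].copy()
    if i%4==0: print(t,angle(f))
cv2.imwrite("pics/l.png",f)
E
```

```text
20.4 (np.float64(0.3700000000000013), np.float64(2351.0))
20.6 (np.float64(0.3725000000000012), np.float64(2347.0))
20.8 (np.float64(0.3760000000000012), np.float64(2345.0))
21.0 (np.float64(0.3790000000000012), np.float64(2337.0))
21.2 (np.float64(0.38350000000000123), np.float64(2330.0))
```

The head is moving at about 0.017 rad/s, so it should stop near 0.42. I wait with the arm clear.

>>> {"op": "play_rows", "data": {
  "targets": [
    {"x": 0.0,"y": 0.0,"z": 0.0,"ax": 0.0,"ay": 0.0,"az": 0.0,"hand": 0.0},
    {"x": 0.0,"y": 0.0,"z": 0.0,"ax": 0.0,"ay": 0.0,"az": 0.0,"hand": 0.0},
    {"x": 0.0,"y": 0.0,"z": 0.0,"ax": 0.0,"ay": 0.0,"az": 0.0,"hand": 0.0},
    {"x": 0.0,"y": 0.0,"z": 0.0,"ax": 0.0,"ay": 0.0,"az": 0.0,"hand": 0.0},
    {"x": 0.0,"y": 0.0,"z": 0.0,"ax": 0.0,"ay": 0.0,"az": 0.0,"hand": 0.0},
    {"x": 0.0,"y": 0.0,"z": 0.0,"ax": 0.0,"ay": 0.0,"az": 0.0,"hand": 0.0},
    {"x": 0.0,"y": 0.0,"z": 0.0,"ax": 0.0,"ay": 0.0,"az": 0.0,"hand": 0.0},
    {"x": 0.0,"y": 0.0,"z": 0.0,"ax": 0.0,"ay": 0.0,"az": 0.0,"hand": 0.0},
    {"x": 0.0,"y": 0.0,"z": 0.0,"ax": 0.0,"ay": 0.0,"az": 0.0,"hand": 0.0},
    {"x": 0.0,"y": 0.0,"z": 0.0,"ax": 0.0,"ay": 0.0,"az": 0.0,"hand": 0.0},
    {"x": 0.0,"y": 0.0,"z": 0.0,"ax": 0.0,"ay": 0.0,"az": 0.0,"hand": 0.0},
    {"x": 0.0,"y": 0.0,"z": 0.0,"ax": 0.0,"ay": 0.0,"az": 0.0,"hand": 0.0},
    {"x": 0.0,"y": 0.0,"z": 0.0,"ax": 0.0,"ay": 0.0,"az": 0.0,"hand": 0.0},
    {"x": 0.0,"y": 0.0,"z": 0.0,"ax": 0.0,"ay": 0.0,"az": 0.0,"hand": 0.0},
    {"x": 0.0,"y": 0.0,"z": 0.0,"ax": 0.0,"ay": 0.0,"az": 0.0,"hand": 0.0}
  ]
}}

```text
t: 22.9
ee_pos: [0.4696, 0.1369, 0.1943]
eef_rot: [0.549, 0.836, -0.0, -0.0]
ft_force: [0.4, -0.3, 0.6]
finger_gap: 0.0003
grasp_force: 0.0
```

```bash
python3 - <<'E'
from h import *
for i in range(41):
    t=bot.state()['t'];f=bot.grab_frame("top")[:,:,::-1].copy()
    if i%10==0: print(t,angle(f))
cv2.imwrite("pics/m.png",f)
im=cv2.resize(f[80:330,170:420],None,fx=2.2,fy=2.2,interpolation=2);cv2.imwrite("pics/m2.png",im)
E
```

```text
22.9 (np.float64(0.3990000000000012), np.float64(2340.5))
23.4 (np.float64(0.4008000000000012), np.float64(2344.5))
23.9 (np.float64(0.40400000000000125), np.float64(2340.5))
24.4 (np.float64(0.40400000000000125), np.float64(2337.5))
24.9 (np.float64(0.40400000000000125), np.float64(2336.5))
```

View pics/m2.png

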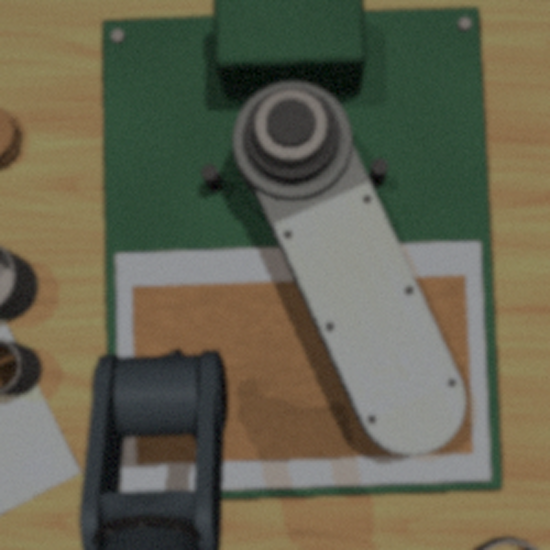

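The head has stopped at about 0.404 rad; its screw pairs run from crop (288,234)/(367,198) to (372,419)/(452,382). The gripper is well clear at crop (150,450). As a final check, I compute the die's offset from the plate centre line directly from the screws, and confirm the head stays still.

```bash
python3 - <<'E'
from h import *
a=np.array([(288,234),(330,326),(372,419)]);b=np.array([(367,198),(409,290),(452,382)])
c=lambda q:back(q/2.2+[170,80],.181)[:,:2]
m=(c(a)+c(b))/2; d=m[2]-m[0]; d/=np.linalg.norm(d); n=np.array([-d[1],d[0]]); P=np.array([.5283,-.1113])
print("die offset from centre line",(P-m.mean(0))@n, "along",(P-COL)@d, "die from COL line .404:")
for i in range(31):
    t=bot.state()['t'];f=bot.grab_frame("top")[:,:,::-1].copy()
    if i%15==0: print(t,angle(f))
g=bot.grab_frame("scene")[:,:,::-1]; cv2.imwrite("pics/n.png",cv2.resize(g[120:360,180:500],(800,600)))
E
```

```text
die offset from centre line 0.003100216755362979 along 0.31446824297980863 die from COL line .404:
24.95 (np.float64(0.40400000000000125), np.float64(2339.5))
25.7 (np.float64(0.40400000000000125), np.float64(2339.5))
26.45 (np.float64(0.40400000000000125), np.float64(2342.5))
```

View pics/n.png

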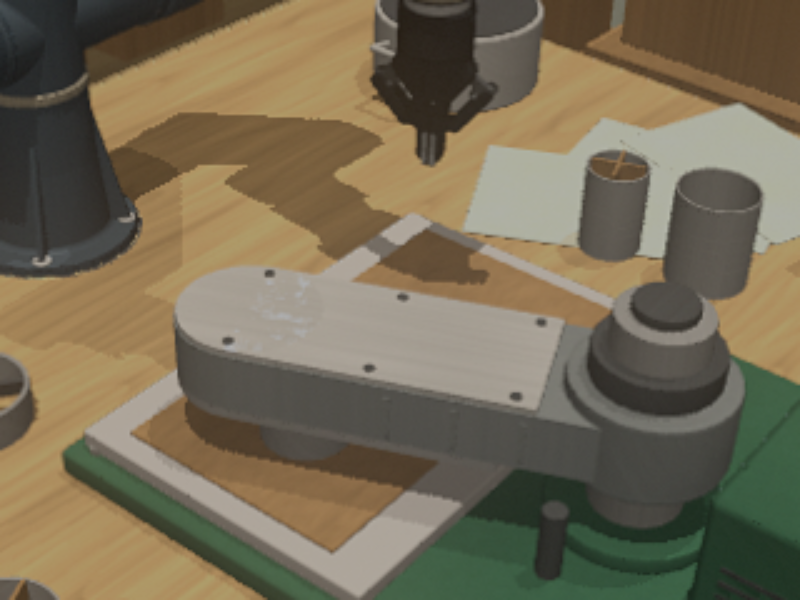

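The die sits under the plate at (303,440), about 3 mm off the centre line against a margin of 25 mm. The head has been still for more than 2 s, the gripper is clear at (430,150), and the tins are where they were.

```bash
python3 -c "
from plant import bot
print(bot.sign_off())"
```

```text
the job is handed in; nothing more can be done
None
```

The head was standing still at about 0.40 rad when I handed the job in at about 26.5 s. Its plate is over the whole 90 mm die, about 3 mm off centre, and the arm is clear.

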